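# Hang the tapping mallet in its rack collar

## Task

Lift the small tapping mallet out of the wooden block and put it away in the tool rack: lower it handle first down through the brass collar, feeling for the hole, and push it gently past the sprung pads until its head is fully home on the collar. Do not force the rack, let go of the mallet once it is home, and leave the pot, the glue jar, the sherd and the knife where they are.

Things in the scene. Friction and masses are not known exactly. Their poses are not given: they have to be found in the camera images.
- mallet: Small tapping mallet, 150 to 290 g, standing upright, head up, loosely in the block's hole. Origin: centre of the handle's foot (lower end); z runs up the handle. Handle round, 18 mm thick, z = 0 to 105 mm, its lowest 10 mm tapering to a flat foot 16 mm wide. Head: steel bar with orange ends, 72 mm long (x), 30 mm wide (y), z = 105 to 135 mm.
- mallet_grip (a point): Where to put the TCP: on the mallet's axis, 130 mm above the foot, 5 mm below the top of the head; x along the head's length. Grip from above across the 30 mm width (fingers closing along y) with about 50 N: so the fingertips stay above the head's underside, clear of the collar.
- block: Wooden block, fixed, 80 x 80 x 60 mm, origin at the centre of its underside. In its middle a round upright hole, 22 mm wide and 50 mm deep, in which the mallet stands: lift it at least 55 mm straight up to clear it.
- rack: Tool rack, fixed. Origin on the table; x runs along its arm towards the post, z up. Steel foot 80 x 12 mm, x = -50 to 115 mm; post at x = 95 mm, 124 mm high; a springy level arm (1 mm down per 4 N) from the post to -x carries the brass collar. When the mallet's head is home on the collar, the handle's foot is at z = 25 mm. Pushes up to 20 N are safe; much more is forcing it.
- rack_arm (a point): Point on the arm's line at the level of the collar's mouth (z = 130 mm over the rack's origin, x = y = 0); axes as the rack's. The collar's axis is on this line (y = 0) but was clamped anywhere from 18 mm before to 18 mm beyond this point along x: this pose does not tell where, it must be seen or felt. The collar does not slide under allowed forces.
- collar_zone (a point): Middle of the collar's height, 15 mm below rack_arm. The collar: upright brass ring 30 mm high, bore 20 mm, flaring to 24 mm over its top 4 mm; outside 28 mm, 32 mm at the flare. On its +x side a blue clamp block, 22 mm wide, 14 to 52 mm from the collar's axis, top level with the mouth; on its -x side only air.
- pad_zone (a point): Level of the sprung pads, 17 mm below rack_arm. Two white pads facing each other along y inside the collar's bore, 10 to 25 mm below its mouth, grip the handle: pushing it through takes about 6 to 13 N, bending the springy arm down, so press until the head is felt to catch. Any turn of the head about the upright is fine.
- pot: Terracotta jar under repair, loose, 100 mm in diameter, 125 mm high, origin at the centre of its underside. Leave it alone.
- glue: Small glue jar, loose, 44 mm in diameter, 55 mm high, origin at the centre of its underside. Leave it alone.
- sherd: Flat terracotta sherd, loose, about 57 x 30 x 8 mm, origin under its middle. Leave it alone.
- knife: Yellow and black craft knife, loose, 142 mm long, 17 mm wide, 13 mm thick, lying flat along its x axis, origin on its underside near the middle. Leave it alone.
There are look-alikes about, which are no part of the job. Of the things like the mallet, leave any that is black or red; of the rest the smaller one is meant.

How it is judged:
By the outcome, as a careful person would: the job done as asked, in the order asked, and still so for the second after the job is handed in, with the robot touching nothing.
It also fails if it takes over 67 s, if anything falls off the work surface, if the arm or the gripper's body presses on something with over 40 N, if the wrist force passes 120 N, or if a joint passes its speed limit or range.

## Robot

A 6-joint arm with a two-finger parallel gripper is mounted at the origin on the work surface. World frame = base frame: x ahead of the robot, y to its left, z up, the work surface at z = 0. Lengths are in mm, angles in rad, forces in N, time in s.
With the tool pointing down it reaches from about 400 to 925 mm from the base axis. Payload 12.5 kg.
Tool frame: the origin (TCP) lies between the finger pads, 19 mm behind the fingertips; this is the grasp point; z points along the fingers, y is the line along which they close (so a half turn about z gives the same grasp; the last joint's range is limited). The gripper opens to 95 mm and grips with 3 to 60 N. Pads are 20 mm wide; open, the fingers measure 119 mm over their backs; the gripper's body (75 mm by 180 mm) begins 59 mm behind the grasp point.
Start: joints at [-0.106, 0.491, 1.559, -0, 1.092, -0.106], TCP at [625.016, 0.021, 233.461] pointing down, gripper open.
Joint ranges: [-3.1, 3.1], [-0.84, 2.19], [0.05, 2.79], [-1.13, 4.28], [0.06, 2.93], [-2.69, 2.69]. Speed limits (rad/s): [2.22, 2.22, 2.79, 3.14, 3.14, 3.14].

## Interface

Orientations are given as [roll, pitch, yaw] about the fixed x, y, z axes, in that order (R = Rz(yaw) Ry(pitch) Rx(roll)).
In Python, from cell import env, eyes gives the robot as it stands.
- The arm moves only by the shell command python3 -m inch 'ROWS'. ROWS is JSON, a list of rows, each a list of 3 entries, a list of its own where there are three numbers: the shift along the tool's x, y, z in units of 60 mm (1.0 is 60 mm), then the turn about the tool's z in units of 5 degrees (1.0 is 5 degrees), then the closure, from -1 (fully open) to 1 (shut). In form: [[[tx, ty, tz], turn, claw], ...]. A call has exactly 10 rows; each row shifts and turns the commanded pose from where the row before left it, along the tool's axes as they then stand; what a row does not reach is not made up. A row lasts 1/8 s, in which the tool goes at most 62.5 mm and 10.7 degrees, less where a joint would pass 70% of its speed; a pose out of reach is approached as far as the arm can. A call is refused whole if a number of a shift passes 1 or a number of a turn 1, either way. A call with a gripper value outside its range is refused whole. The fingers move at their own pace and stop on an object; the grip force is fixed at half the most. Time passes only in rows, so rows that do not move let the fingers close, or fill a call up. It gives the time, the measured TCP pose, the force, the opening and the grip force at its end, in the units of the state.
- env.state(): the state, without advancing time (a new reading comes with each control period).
- eyes.read_camera(name): name is "scene" or "side" or "wrist"; returns a dict with "pixels" (384x512x3 uint8, red, green, blue), "fx", "fy", "cx", "cy" (pixels), "extrinsics" (4x4, takes a point from world to camera coordinates). Camera axes: x right, y down, z forward; pixel columns grow to the right and rows downward; lengths in mm; the calibration is good to about 2 mm. The wrist camera is an equidistant fisheye: a pixel r from the principal point sees the ray r / f radians off the axis. A picture is of the moment at which its call begins. There is no depth.
- env.job_done(): hands the job in; it is judged then, once.
Trained networks look in a picture, given as the dict that the camera call returned (one of the last four; its "shot" number tells which), for a name from the list of things; names that differ only in an ending like _2 or _b are one class to them, and where a whole thing is asked for, a point or a joint stands for the part that bears it (a point fixed in the world has none). Each returns a list of dicts, best first, with "score" (0 to 1); they miss things now and then, are a little off and sometimes report something else, mostly with a low value. They report only what shows in the picture. A call takes as long as a camera call. They do not tell look-alikes from the thing itself.
- eyes.boxes_of(name, picture): "centre" ([row, column] in pixels, amid what is visible of it).
- eyes.cut_out(name, picture): "mask" (384x512 bool, what is visible of it) and "centre" ([row, column] in pixels, amid what is visible of it).
- eyes.spot_point(name, picture): "centre" ([row, column] in pixels: a listed point, or the origin of a listed thing).
The state is a dict: "t": time; "joints": joint angles; "qvel": joint speeds; "tau": joint torques, N m; "eef_pos": TCP position; "tcp_rot": TCP orientation; "ft_force": force on the tool from outside, world axes, zero at the start; "moment": the same for the moment, N m; "opening": opening from 0.0 (shut) to 1.0 (fully open); "grip_force": force on a finger pad.
Only numpy, scipy, OpenCV 4.12 (cv2) and the standard library are available. Lean on these libraries where they do the work, as an engineer would, in place of code of your own. Each camera call takes 0.05 s, during which the arm holds its last target. There are 200 camera calls.

## Working session

There is one attempt and no reset: what is moved stays moved. The work goes in short steps, Python scripts to look and compute and a shell command to move; the robot and the scene stay as the last step left them, time stands still between calls to the robot, and variables do not carry over. Pictures are saved under pics/ and viewed, at most 10 in all, crops included, and the job is handed in when it is done.

```bash
ls; mkdir -p pics
python3 - <<'E'
from cell import env, eyes
import cv2,numpy as np
s=env.state(); print({k:np.round(v,3).tolist() for k,v in s.items()})
ims=[]
for n in ["scene","side"]:
    p=eyes.read_camera(n); ims.append(p["pixels"]); cv2.imwrite(f"pics/{n}0.png",cv2.resize(p["pixels"][:,:,::-1],(800,600)))
    print(n,p["fx"],p["cx"],p["cy"],np.round(p["extrinsics"],3).tolist())
    for o in ["mallet","mallet_grip","rack","rack_arm","block","collar_zone","pot"]:
        print(o,[(np.round(d["centre"]).tolist(),round(d["score"],2)) for d in eyes.spot_point(o,p)])
E
```

```text
pics
{'t': 0.0, 'joints': [-0.106, 0.492, 1.559, 0.0, 1.092, -0.106], 'qvel': [0.001, 0.0, -0.001, -0.0, -0.001, 0.001], 'tau': [-0.001, -61.264, -25.818, 0.069, 0.048, -0.0], 'eef_pos': [624.785, 0.05, 232.848], 'tcp_rot': [-3.14, -0.0, 1.571], 'ft_force': [0.264, 0.559, 0.022], 'moment': [0.003, -0.003, 0.021], 'grip_force': 0.0, 'opening': 1.001}
scene 368.46189474591523 252.5303480461558 192.17052933584014 [[0.078, 0.997, 0.017, -102.993], [0.683, -0.041, -0.729, -301.936], [-0.726, 0.069, -0.684, 1214.073], [0.0, 0.0, 0.0, 1.0]]
mallet [([187.0, 354.0], 0.94), ([259.0, 295.0], 0.81), ([250.0, 362.0], 0.74), ([211.0, 306.0], 0.72)]
mallet_grip [([128.0, 368.0], 0.89), ([165.0, 312.0], 0.86), ([214.0, 302.0], 0.81), ([193.0, 379.0], 0.8)]
rack [([220.0, 143.0], 0.88)]
rack_arm [([176.0, 132.0], 0.72)]
block [([212.0, 305.0], 0.79), ([190.0, 212.0], 0.28)]
collar_zone [([181.0, 132.0], 0.65)]
pot [([291.0, 222.0], 0.85)]
side 387.17573261867864 254.26138525799868 188.1082069222156 [[0.709, -0.705, -0.008, -380.356], [-0.437, -0.43, -0.79, 359.68], [0.554, 0.564, -0.613, 511.232], [0.0, 0.0, 0.0, 1.0]]
mallet [([175.0, 204.0], 0.8), ([196.0, 246.0], 0.72), ([201.0, 134.0], 0.57)]
mallet_grip [([151.0, 243.0], 0.91), ([116.0, 197.0], 0.89), ([139.0, 121.0], 0.75), ([160.0, 184.0], 0.69)]
rack [([305.0, 318.0], 0.85)]
rack_arm [([255.0, 327.0], 0.86)]
block [([211.0, 191.0], 0.55)]
collar_zone [([264.0, 328.0], 0.96)]
pot [([209.0, 314.0], 0.91)]
```

View pics/scene0.png

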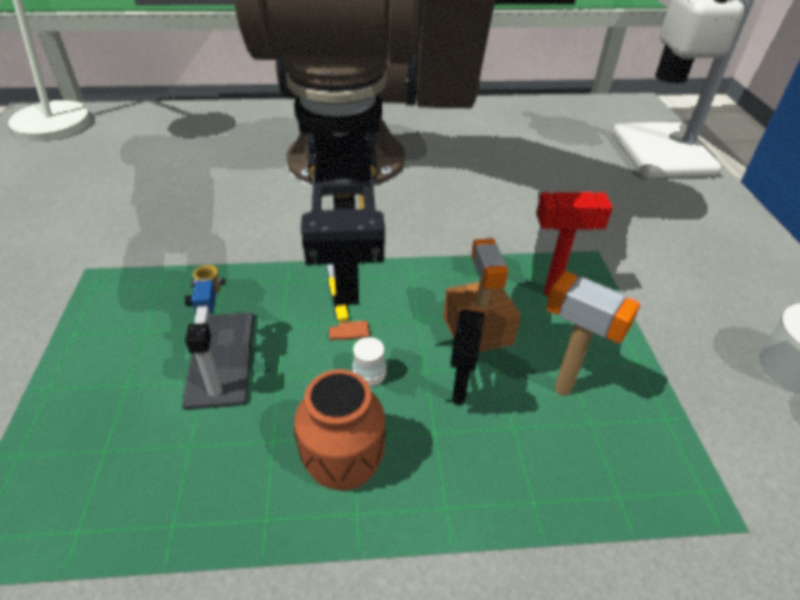

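View pics/side0.png

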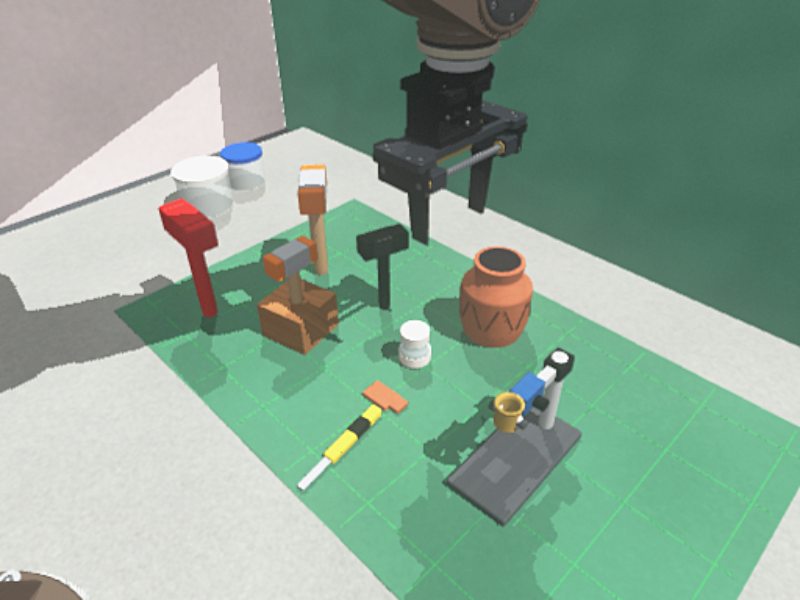

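The mallet-like things, as scene px (row, col), are:
- red: (134, 368), rejected for its colour.
- black: (214, 302), rejected for its colour.
- large orange/steel, standing free: (193, 379), rejected as the larger one.
- small orange/steel, standing in the block: (165, 312). In the side view it is at (160, 184). I choose this one.

The rack collar is at scene ≈(175, 131) and side ≈(258, 326). Next I take a close crop and triangulate.

```bash
cat > h.py <<'E'
import numpy as np,cv2
from scipy.optimize import least_squares
def proj(p,X):
    X=np.atleast_2d(X); E=p["extrinsics"]; c=X@E[:3,:3].T+E[:3,3]
    if p.get("fish"):
        r=np.hypot(c[:,0],c[:,1]); th=np.arctan2(r,c[:,2]); k=th/np.maximum(r,1e-9); u,v=c[:,0]*k,c[:,1]*k
    else: u,v=c[:,0]/c[:,2],c[:,1]/c[:,2]
    return np.c_[v*p["fy"]+p["cy"],u*p["fx"]+p["cx"]]   # row,col
def tri(obs,x0=(600,0,100)):
    f=lambda X:np.concatenate([proj(p,X)[0]-rc for p,rc in obs])
    r=least_squares(f,x0); return r.x,np.abs(r.fun).max()
def onplane(p,rc,z,x0=(600,0)):
    return least_squares(lambda a:proj(p,[a[0],a[1],z])[0]-rc,x0).x
E
python3 - <<'E'
from cell import env,eyes
from h import *
P={n:eyes.read_camera(n) for n in("scene","side")}
g=lambda n,o,near:min((d["centre"] for d in eyes.spot_point(o,P[n])),key=lambda c:np.hypot(*(np.array(c)-near)))
for o,a,b in[("mallet_grip",(165,312),(160,184)),("mallet",(211,306),(196,190)),("block",(212,305),(211,191)),("rack",(220,143),(305,318)),("rack_arm",(176,132),(255,327)),("collar_zone",(181,132),(264,328)),("pot",(291,222),(209,314)),("glue",(240,235),(225,265))]:
    try: print(o,np.round(tri([(P["scene"],g("scene",o,a)),(P["side"],g("side",o,b))]),1) if 0 else [np.round(v,1) for v in tri([(P["scene"],g("scene",o,a)),(P["side"],g("side",o,b))])])
    except ValueError as e: print(o,e)
c=[]
for n,(r,k) in [("scene",(165,312)),("side",(160,186)),("scene",(180,130)),("side",(260,328))]:
    c.append(cv2.resize(P[n]["pixels"][r-25:r+25,k-33:k+33,::-1],(396,300),interpolation=cv2.INTER_NEAREST))
cv2.imwrite("pics/crop1.png",np.vstack([np.hstack(c[:2]),np.hstack(c[2:])]))
E
```

```text
mallet_grip [array([520.1, 186.3, 137.2]), np.float64(1.2)]
mallet [array([565.8, 174.8,  73.2]), np.float64(4.3)]
block [array([518.2, 191.9,  -7.9]), np.float64(0.9)]
rack [array([ 513.6, -181.6,   -4.3]), np.float64(0.1)]
rack_arm [array([ 518.4, -188.7,  134.8]), np.float64(1.0)]
collar_zone [array([ 520.8, -184.1,  113.1]), np.float64(1.3)]
pot [array([722.1, -13.5,   2.2]), np.float64(0.5)]
glue [array([595.9,  21.2,   4.7]), np.float64(1.3)]
```

View pics/crop1.png

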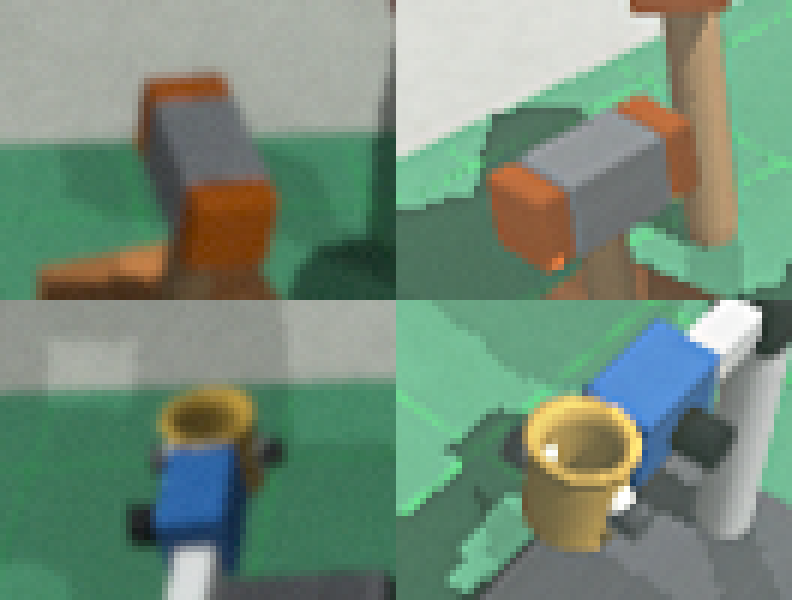

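The crop shows the block's mallet: grey bar with orange ends, roughly along world x. The collar mouth is at about scene (174.5, 131.7) and side (257.9, 326.0).

Run:
```python
from cell import env,eyes
from h import *
P={n:eyes.read_camera(n) for n in("scene","side")}
px=lambda o,x,y:np.array([o[0]+y/6-.4,o[1]+x/6-.4])
S=[px((140,279),*a) for a in[(150,77),(225,75),(275,183),(187,185)]]
D=[px((135,153),*a) for a in[(94,168),(169,190),(294,112),(234,97)]]
print("scene z145");Q=np.array([onplane(P["scene"],s,145,(520,186)) for s in S]);print(np.round(Q,1),Q.mean(0).round(1))
print("side z145");R=np.array([onplane(P["side"],s,145,(520,186)) for s in D]);print(np.round(R,1),R.mean(0).round(1))
for A,B in [(Q,'sc'),(R,'sd')]:
    print(B)
    if B=='sc': v=(A[2]+A[3]-A[0]-A[1])/2
    else: v=(A[2]+A[3]-A[0]-A[1])/2
    print(v.round(1),np.hypot(*v).round(1),np.degrees(np.arctan2(v[1],v[0])).round(1))
a,b=np.array([174.1,131.3]),np.array([257.5,325.6])
print("mouth",tri([(P["scene"],a),(P["side"],b)]),onplane(P["scene"],a,130,(520,-185)),onplane(P["side"],b,130,(520,-185)))
# rack dir: blue block mask centroid, post
for n in P:
    im=P[n]["pixels"].astype(int); m=(im[...,2]>im[...,0]+60)&(im[...,2]>im[...,1]+40)
    m[:, 480:]=0; r,c=np.nonzero(m); print(n,"blue",r.mean(),c.mean(),len(r))
```

```text
scene z145
[[484.4 170.8]
 [484.7 197.4]
 [544.3 202. ]
 [543.6 172.5]] [514.3 185.6]
side z145
[[485.6 200.2]
 [495.7 170.7]
 [556.7 178.8]
 [547.8 202.2]] [521.4 187.9]
sc
[59.4  3.1] 59.5 3.0
sd
[61.6  5. ] 61.8 4.7
mouth (array([ 516.29199946, -182.68618454,  129.58833545]), np.float64(0.054196502285719816)) [ 516.85469753 -182.61984053] [ 515.93720035 -182.8105481 ]
scene blue 183.24666666666667 143.01333333333332 150
side blue 167.63503649635035 239.7609489051095 548
```

Run:
```python
from cell import env,eyes
from h import *
P={n:eyes.read_camera(n) for n in("scene","side")}
for o,a,b in[("red",(128,368),(139,121)),("big",(193,379),(116,197)),("black",(214,302),(151,243)),("mine",(165,312),(160,184))]:
    print(o,tri([(P["scene"],a),(P["side"],b)]))
```

```text
red (array([446.14076651, 313.45430116, 173.45334925]), np.float64(0.8578939598241675))
big (array([632.27331821, 281.27364098, 164.18831105]), np.float64(1.76627447932934))
black (array([643.84933879, 141.34360426, 127.41937415]), np.float64(0.22859187943529946))
mine (array([517.40000696, 185.21782235, 140.29823244]), np.float64(1.2750157336485586))
```

```bash
python3 -m inch '[[[0.6,-0.36,0],0,-1],[[0.6,-0.36,0],0,-1],[[0.6,-0.36,0],0,-1],[[0.6,-0.36,0],0,-1],[[0.7,-0.34,0],0,-1],[[0,0,0],1,-1],[[0,0,0],1,-1],[[0,0,0],1,-1],[[0,0,0],1,-1],[[0,0,0],1,-1]]'
python3 -m inch '[[[0,0,0],1,-1],[[0,0,0],1,-1],[[0,0,0],1,-1],[[0,0,0],1,-1],[[0,0,0],1,-1],[[0,0,0],1,-1],[[0,0,0],1,-1],[[0,0,0],1,-1],[[0,0,0],1,-1],[[0,0,0],1,-1]]'
python3 -m inch '[[[0,0,0],1,-1],[[0,0,0],1,-1],[[0,0,0],0.2,-1],[[0,0,0],0,-1],[[0,0,0],0,-1],[[0,0,0],0,-1],[[0,0,0],0,-1],[[0,0,0],0,-1],[[0,0,0],0,-1],[[0,0,0],0,-1]]'
python3 - <<'E'
from cell import env,eyes
from h import *
p=eyes.read_camera("wrist"); p["fish"]=1
cv2.imwrite("pics/w1.png",cv2.resize(p["pixels"][:,:,::-1],(800,600)))
print(p["fx"],p["cx"],p["cy"],np.round(p["extrinsics"],2).tolist())
for d in eyes.spot_point("mallet_grip",p): print(d["centre"],d["score"],onplane(p,d["centre"],140,(520,186)))
print(proj(p,[[518,186.5,145]]))
E
```

```text
t: 3.15
eef_pos: [518.2, 186.1, 233.5]
tcp_rot: [3.141, -0.0, 1.132]
ft_force: [-0.1, -0.7, 1.0]
opening: 1.001
grip_force: 0.0
t: 4.4
eef_pos: [518.2, 186.0, 233.5]
tcp_rot: [3.142, -0.0, 0.259]
ft_force: [-0.7, 0.2, 0.7]
opening: 0.999
grip_force: 0.0
t: 5.65
eef_pos: [518.2, 186.0, 233.4]
tcp_rot: [3.142, -0.0, 0.07]
ft_force: [-0.3, -0.7, -0.2]
opening: 0.998
grip_force: 0.0
297.3186396354542 257.3221273932284 194.02308916639598 [[0.07, -1.0, 0.0, 147.37], [-0.97, -0.07, 0.25, 485.11], [-0.25, -0.02, -0.97, 523.01], [0.0, 0.0, 0.0, 1.0]]
[201.8, 255.5] 0.8 [518.39153905 185.57583221]
[57.3, 143.2] 0.69 [639.16382127 290.39359511]
[59.8, 322.0] 0.65 [643.46446897 139.11549031]
[[203.80002027 254.34227228]]
```

View pics/w1.png

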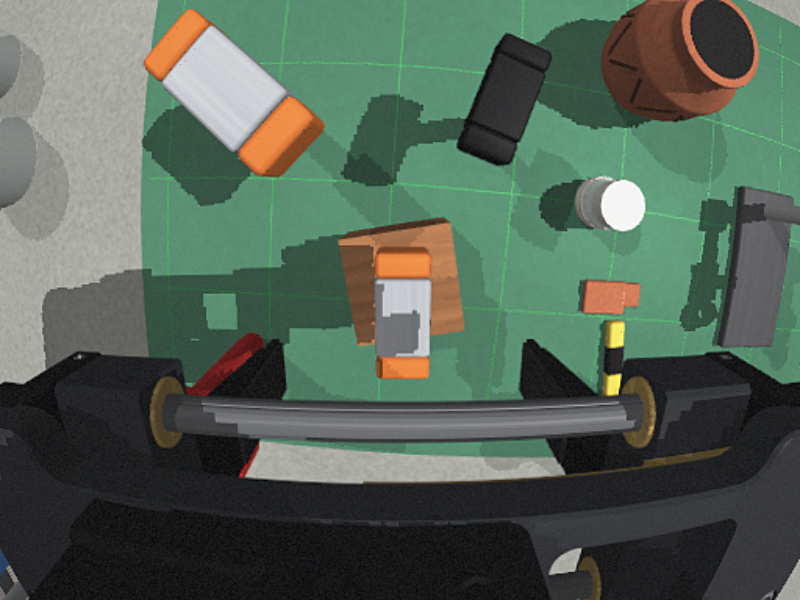

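The wrist view shows the head square with the fingers: cols 376–432 and rows 247–378 (in 800 px), over the block. The red mallet lies behind the left finger. I'll refine the centre.

Run:
```python
from cell import env,eyes
from h import *
p=eyes.read_camera("wrist"); p["fish"]=1
im=p["pixels"].astype(int)
m=(im[...,0]-im[...,2]>110)&(im[...,1]>70)&(im[...,1]<160); m[:150]=0; m[250:]=0; m[:,:225]=0; m[:,295:]=0
m=m.astype(np.uint8); n,l,st,ce=cv2.connectedComponentsWithStats(m)
for i in range(1,n):
    if st[i,4]>50:
        x,y,w,h,a=st[i]; print(st[i],[onplane(p,(r,c),145,(520,186)).round(1).tolist() for r,c in[(y-.5,x-.5),(y-.5,x+w-.5),(y+h-.5,x-.5),(y+h-.5,x+w-.5)]])
s=env.state();print(p["extrinsics"].shape, s["eef_pos"], (-p["extrinsics"][:3,:3].T@p["extrinsics"][:3,3]).round(1))
for d in eyes.cut_out("mallet",p):print(d["centre"],d["score"])
```

```text
[239 161  37  17 567] [[553.8, 201.9], [555.9, 171.8], [539.6, 201.1], [541.8, 170.6]]
[243 229  32  13 390] [[495.0, 195.2], [496.9, 167.6], [482.7, 194.6], [484.7, 166.5]]
(4, 4) [518.24587844 186.01439238 233.46193762] [588.4 189.  385.5]
[67.6, 322.9] 0.81
[200.1, 258.0] 0.66
[61.9, 146.9] 0.62
[231.1, 150.9] 0.58
```

```bash
python3 -m inch '[[[0.01,0.017,0.5],-0.2,-1],[[0,0,0.5],0,-1],[[0,0,0.35],0,-1],[[0,0,0.2],0,-1],[[0,0,0],0,-1],[[0,0,0],0,0.2],[[0,0,0],0,0.2],[[0,0,0],0,0.3],[[0,0,0],0,0.3],[[0,0,0],0,0.3]]'
python3 -m inch '[[[0,0,0],0,1],[[0,0,0],0,1],[[0,0,0],0,1],[[0,0,0],0,1],[[0,0,0],0,1],[[0,0,0],0,1],[[0,0,0],0,1],[[0,0,0],0,1],[[0,0,0],0,1],[[0,0,0],0,1]]'
```

```text
t: 7.1
eef_pos: [518.9, 185.0, 140.5]
tcp_rot: [-3.142, -0.0, 0.087]
ft_force: [0.7, -0.3, -0.0]
opening: 0.534
grip_force: 0.0
t: 8.35
eef_pos: [518.9, 185.0, 140.4]
tcp_rot: [3.142, -0.0, 0.087]
ft_force: [0.6, -0.5, -0.3]
opening: 0.314
grip_force: 29.9
```

```bash
python3 -m inch '[[[0,0,-0.1],0,1],[[0,0,-0.2],0,1],[[0,0,-0.3],0,1],[[0,0,-0.4],0,1],[[0,0,-0.4],0,1],[[0,0,-0.4],0,1],[[0,0,-0.4],0,1],[[0,0,-0.23],0,1],[[0,0,0],0,1],[[0,0,0],0,1]]'
python3 - <<'E'
from cell import env,eyes
from h import *
P={n:eyes.read_camera(n) for n in("scene","side")}
tcp=np.array(env.state()["eef_pos"]); c=[]
for n in P:
    r,k=proj(P[n],tcp+[0,0,-60])[0].astype(int); print(n,r,k)
    print(proj(P[n],[tcp+[0,0,-130]]))
    for o in("mallet","mallet_grip"): print(o,[(d["centre"],d["score"]) for d in eyes.spot_point(o,P[n])])
    c.append(cv2.resize(P[n]["pixels"][r-50:r+50,k-33:k+33,::-1],(396,600),interpolation=cv2.INTER_NEAREST))
cv2.imwrite("pics/lift.png",np.hstack(c))
E
```

```text
t: 9.6
eef_pos: [518.5, 185.0, 285.5]
tcp_rot: [3.141, 0.001, 0.087]
ft_force: [0.5, -0.8, -1.8]
opening: 0.314
grip_force: 29.9
scene 128 319
[[158.31969316 314.14455489]]
mallet [([159.0, 312.5], 0.89), ([258.3, 296.1], 0.7), ([185.3, 352.8], 0.62), ([248.3, 361.5], 0.57)]
mallet_grip [([130.3, 366.5], 0.83), ([102.4, 322.1], 0.81), ([213.5, 300.7], 0.64)]
side 125 180
[[154.98888527 184.97265856]]
mallet [([194.3, 244.4], 0.95), ([199.6, 136.6], 0.75), ([155.7, 185.5], 0.74), ([174.6, 206.2], 0.7)]
mallet_grip [([138.3, 118.0], 0.8), ([118.2, 197.1], 0.68), ([96.2, 174.3], 0.61)]
```

View pics/lift.png

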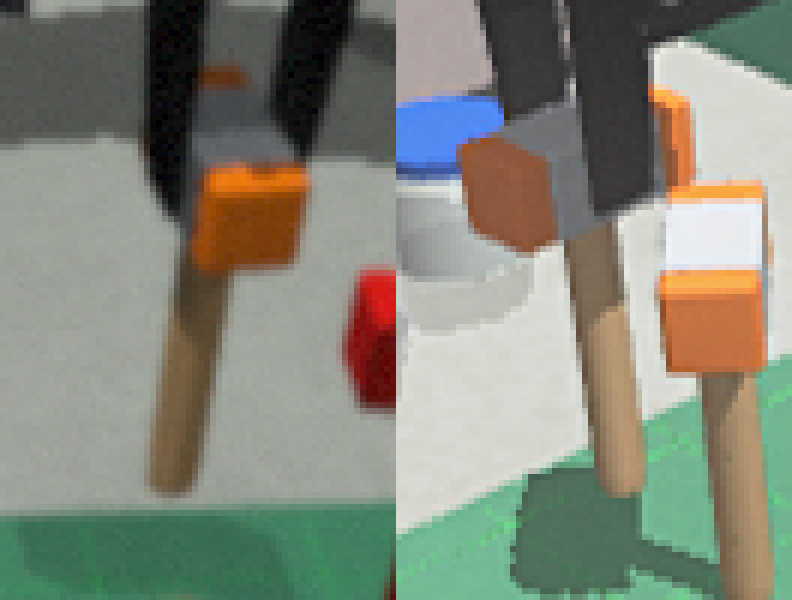

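The mallet is held upright. The foot is at scene (158.9, 314.3) and side (156, 184), where the TCP pose predicts it. Next I carry it over the collar.

```bash
python3 -m inch '[[[-0.028,0.3,0],0,1],[[-0.065,0.7,0],0,1],[[-0.075,0.8,0],0,1],[[-0.075,0.8,0],0,1],[[-0.075,0.8,0],0,1],[[-0.075,0.8,0],0,1],[[-0.075,0.8,0],0,1],[[-0.065,0.7,0],0,1],[[-0.037,0.4,0],0,1],[[0,0,0],0,1]]'
python3 -m inch '[[[0,0,0.1],0,1],[[0,0,0.1],0,1],[[0,0,0],0,1],[[0,0,0],0,1],[[0,0,0],0,1],[[0,0,0],0,1],[[0,0,0],0,1],[[0,0,0],0,1],[[0,0,0],0,1],[[0,0,0],0,1]]'
cat > look.py <<'E'
import sys
from cell import env,eyes
from h import *
P={n:eyes.read_camera(n) for n in("scene","side")}
s=env.state(); tcp=np.array(s["eef_pos"]); c=[]; print(tcp.round(2),np.round(s["ft_force"],1))
for n in P:
    r,k=proj(P[n],[516,-183,145])[0].astype(int); print(n,"origin",r-37,k-24,"foot pred",proj(P[n],tcp+[0,0,-130])[0].round(1),"mouth pred",proj(P[n],[516.3,-182.7,130])[0].round(1))
    c.append(cv2.resize(P[n]["pixels"][r-37:r+38,k-24:k+25,::-1],(392,600),interpolation=cv2.INTER_NEAREST))
cv2.imwrite(sys.argv[1],np.hstack(c))
E
python3 look.py pics/c1.png
```

```text
t: 11.15
eef_pos: [516.0, -184.6, 286.0]
tcp_rot: [3.141, 0.0, 0.085]
ft_force: [-0.2, 0.4, -1.5]
opening: 0.312
grip_force: 29.9
t: 12.4
eef_pos: [516.7, -182.6, 274.3]
tcp_rot: [-3.142, -0.0, 0.087]
ft_force: [0.2, -0.2, -2.3]
opening: 0.312
grip_force: 29.9
[ 516.74 -182.56  274.24] [ 0.1  0.2 -2. ]
scene origin 131 105 foot pred [168.6 129.8] mouth pred [173.9 131.3]
side origin 214 302 foot pred [250.9 326.7] mouth pred [257.3 325.7]
```

View pics/c1.png

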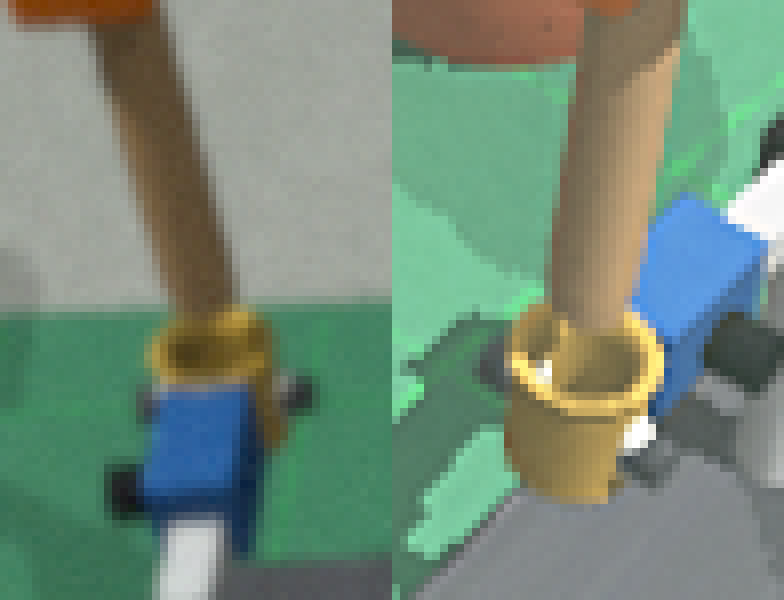

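Foot and mouth compared in the picture: scene foot col ≈130.5 against mouth 130.9, side foot 326.3 against mouth 325.9. The foot is about 1.5 mm too far in +y, so I correct that and feel downwards.

```bash
python3 -m inch '[[[0,0.023,0.05],0,1],[[0,0,0.05],0,1],[[0,0,0.05],0,1],[[0,0,0.03],0,1],[[0,0,0.03],0,1],[[0,0,0.02],0,1],[[0,0,0.02],0,1],[[0,0,0.01],0,1],[[0,0,0],0,1],[[0,0,0],0,1]]'
python3 -m inch '[[[0,0,0.01],0,1],[[0,0,0.01],0,1],[[0,0,0.01],0,1],[[0,0,0.01],0,1],[[0,0,0.01],0,1],[[0,0,0.01],0,1],[[0,0,0],0,1],[[0,0,0],0,1],[[0,0,0],0,1],[[0,0,0],0,1]]'
```

```text
t: 13.75
eef_pos: [516.9, -183.9, 258.7]
tcp_rot: [3.142, -0.0, 0.087]
ft_force: [0.1, 1.0, -2.3]
opening: 0.317
grip_force: 29.9
t: 15.0
eef_pos: [516.8, -183.9, 255.1]
tcp_rot: [3.142, -0.0, 0.087]
ft_force: [0.1, -0.6, -2.6]
opening: 0.314
grip_force: 29.9
```

```bash
python3 -m inch '[[[0,0,0.01],0,1],[[0,0,0.01],0,1],[[0,0,0.01],0,1],[[0,0,0.01],0,1],[[0,0,0.01],0,1],[[0,0,0.01],0,1],[[0,0,0.01],0,1],[[0,0,0],0,1],[[0,0,0],0,1],[[0,0,0],0,1]]'
```

```text
t: 16.25
eef_pos: [516.8, -183.9, 250.9]
tcp_rot: [3.142, -0.0, 0.087]
ft_force: [0.5, 0.1, -1.5]
opening: 0.314
grip_force: 29.9
```

```bash
python3 -m inch '[[[0,0,0.01],0,1],[[0,0,0.01],0,1],[[0,0,0.01],0,1],[[0,0,0.01],0,1],[[0,0,0.01],0,1],[[0,0,0.01],0,1],[[0,0,0.01],0,1],[[0,0,0],0,1],[[0,0,0],0,1],[[0,0,0],0,1]]'
```

```text
t: 17.5
eef_pos: [516.8, -183.9, 246.7]
tcp_rot: [-3.142, -0.0, 0.087]
ft_force: [0.5, 1.4, -1.2]
opening: 0.311
grip_force: 29.9
```

```bash
python3 look.py pics/c2.png; python3 -c "
from cell import env;print(env.state()['moment'])"
```

```text
[ 516.81 -183.87  246.66] [ 0.1  1.3 -2. ]
scene origin 131 105 foot pred [179.1 132. ] mouth pred [173.9 131.3]
side origin 214 302 foot pred [263.2 325.6] mouth pred [257.3 325.7]
[ 0.3126472   0.14169201 -0.01986762]
```

View pics/c2.png

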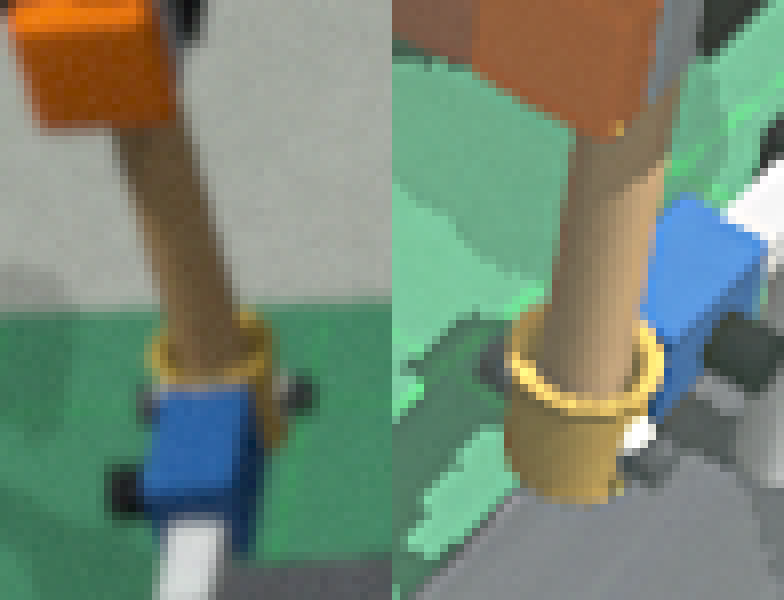

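The handle is inside the mouth: scene (≈345, 203 in the crop), side likewise, with no sign of sitting on the rim. I continue gently with a small +y correction.

```bash
python3 -m inch '[[[0,-0.008,0.01],0,1],[[0,0,0.01],0,1],[[0,0,0.01],0,1],[[0,0,0.01],0,1],[[0,0,0.01],0,1],[[0,0,0.01],0,1],[[0,0,0.01],0,1],[[0,0,0.01],0,1],[[0,0,0],0,1],[[0,0,0],0,1]]'; python3 -c "
from cell import env;print(env.state()['moment'])"
```

```text
t: 18.85
eef_pos: [516.8, -183.5, 241.9]
tcp_rot: [3.141, -0.0, 0.087]
ft_force: [0.5, 0.0, 2.8]
opening: 0.315
grip_force: 29.9
[ 0.00642203  0.0243265  -0.01656308]
```

```bash
python3 -m inch '[[[0,0,0.01],0,1],[[0,0,0.01],0,1],[[0,0,0.01],0,1],[[0,0,0.01],0,1],[[0,0,0.01],0,1],[[0,0,0.01],0,1],[[0,0,0.01],0,1],[[0,0,0.01],0,1],[[0,0,0],0,1],[[0,0,0],0,1]]'; python3 -c "
from cell import env;print(env.state()['moment'])"
```

```text
t: 20.1
eef_pos: [516.8, -183.4, 237.0]
tcp_rot: [-3.142, 0.0, 0.087]
ft_force: [0.1, 0.6, 4.4]
opening: 0.312
grip_force: 29.9
[-0.01976687  0.17442044  0.05666014]
```

```bash
python3 -m inch '[[[0,0,0.02],0,1],[[0,0,0.02],0,1],[[0,0,0.02],0,1],[[0,0,0.02],0,1],[[0,0,0.02],0,1],[[0,0,0.02],0,1],[[0,0,0.02],0,1],[[0,0,0.02],0,1],[[0,0,0],0,1],[[0,0,0],0,1]]'; python3 -c "
from cell import env;print(env.state()['moment'])"
```

```text
t: 21.35
eef_pos: [516.8, -183.4, 227.4]
tcp_rot: [-3.141, 0.0, 0.087]
ft_force: [-0.8, 0.1, 2.7]
opening: 0.317
grip_force: 29.9
[-0.03130562  0.16339411  0.03577915]
```

```bash
python3 -m inch '[[[0,0,0.03],0,1],[[0,0,0.03],0,1],[[0,0,0.03],0,1],[[0,0,0.03],0,1],[[0,0,0.03],0,1],[[0,0,0.03],0,1],[[0,0,0.03],0,1],[[0,0,0.03],0,1],[[0,0,0.03],0,1],[[0,0,0.03],0,1]]'; python3 -c "
from cell import env;print(env.state()['moment'])"
```

```text
t: 22.6
eef_pos: [516.8, -183.4, 209.3]
tcp_rot: [-3.142, -0.0, 0.087]
ft_force: [-0.8, 0.7, 5.2]
opening: 0.314
grip_force: 29.9
[0.04002683 0.17656965 0.03890128]
```

```bash
python3 -m inch '[[[0,0,0.03],0,1],[[0,0,0.03],0,1],[[0,0,0.03],0,1],[[0,0,0.03],0,1],[[0,0,0.03],0,1],[[0,0,0.03],0,1],[[0,0,0.03],0,1],[[0,0,0.03],0,1],[[0,0,0.03],0,1],[[0,0,0.03],0,1]]'; python3 -c "
from cell import env;print(env.state()['moment'])"
```

```text
t: 23.85
eef_pos: [516.8, -183.4, 191.3]
tcp_rot: [-3.142, -0.0, 0.087]
ft_force: [-0.4, 0.4, 4.2]
opening: 0.316
grip_force: 29.9
[ 0.17671799  0.18070736 -0.01862793]
```

Steady at 6 N above the tare. To TCP ≈ 161, then finer.

```bash
python3 -m inch '[[[0,0,0.05],0,1],[[0,0,0.05],0,1],[[0,0,0.05],0,1],[[0,0,0.05],0,1],[[0,0,0.05],0,1],[[0,0,0.05],0,1],[[0,0,0.05],0,1],[[0,0,0.05],0,1],[[0,0,0.05],0,1],[[0,0,0.03],0,1]]'
```

```text
t: 25.1
eef_pos: [516.8, -183.4, 162.4]
tcp_rot: [-3.142, 0.0, 0.087]
ft_force: [0.5, 1.1, 4.5]
opening: 0.314
grip_force: 29.9
```

```bash
python3 -m inch '[[[0,0,0.02],0,1],[[0,0,0.02],0,1],[[0,0,0.02],0,1],[[0,0,0.01],0,1],[[0,0,0.01],0,1],[[0,0,0.01],0,1],[[0,0,0],0,1],[[0,0,0],0,1],[[0,0,0],0,1],[[0,0,0],0,1]]'
```

```text
t: 26.35
eef_pos: [516.8, -183.4, 157.3]
tcp_rot: [3.142, -0.0, 0.087]
ft_force: [0.7, 1.1, 3.5]
opening: 0.317
grip_force: 29.9
```

```bash
python3 -m inch '[[[0,0,0.01],0,1],[[0,0,0.01],0,1],[[0,0,0.01],0,1],[[0,0,0.01],0,1],[[0,0,0],0,1],[[0,0,0],0,1],[[0,0,0],0,1],[[0,0,0],0,1],[[0,0,0],0,1],[[0,0,0],0,1]]'
```

```text
t: 27.6
eef_pos: [516.8, -183.4, 154.8]
tcp_rot: [-3.142, -0.0, 0.087]
ft_force: [-0.6, 0.9, 4.3]
opening: 0.312
grip_force: 29.9
```

```bash
python3 -m inch '[[[0,0,0.01],0,1],[[0,0,0.01],0,1],[[0,0,0],0,1],[[0,0,0],0,1],[[0,0,0],0,1],[[0,0,0],0,1],[[0,0,0],0,1],[[0,0,0],0,1],[[0,0,0],0,1],[[0,0,0],0,1]]'
```

```text
t: 28.85
eef_pos: [516.8, -183.4, 153.7]
tcp_rot: [3.142, -0.0, 0.087]
ft_force: [0.0, 1.4, 4.9]
opening: 0.313
grip_force: 29.9
```

```bash
python3 -m inch '[[[0,0,0.01],0,1],[[0,0,0.01],0,1],[[0,0,0],0,1],[[0,0,0],0,1],[[0,0,0],0,1],[[0,0,0],0,1],[[0,0,0],0,1],[[0,0,0],0,1],[[0,0,0],0,1],[[0,0,0],0,1]]'
```

```text
t: 30.1
eef_pos: [516.8, -183.4, 152.8]
tcp_rot: [3.141, -0.0, 0.087]
ft_force: [-0.9, 0.9, 7.9]
opening: 0.313
grip_force: 29.9
```

```bash
python3 -m inch '[[[0,0,0.01],0,1],[[0,0,0],0,1],[[0,0,0],0,1],[[0,0,0],0,1],[[0,0,0],0,1],[[0,0,0],0,1],[[0,0,0],0,1],[[0,0,0],0,1],[[0,0,0],0,1],[[0,0,0],0,1]]'
```

```text
t: 31.35
eef_pos: [516.8, -183.5, 152.3]
tcp_rot: [3.141, -0.0, 0.087]
ft_force: [-1.4, 2.1, 9.7]
opening: 0.316
grip_force: 29.9
```

The force now climbs at about 4 N/mm, so the head has caught. One more small press, then a look.

```bash
python3 -m inch '[[[0,0,0.008],0,1],[[0,0,0],0,1],[[0,0,0],0,1],[[0,0,0],0,1],[[0,0,0],0,1],[[0,0,0],0,1],[[0,0,0],0,1],[[0,0,0],0,1],[[0,0,0],0,1],[[0,0,0],0,1]]'; python3 look.py pics/c3.png
```

```text
t: 32.6
eef_pos: [516.9, -183.5, 152.0]
tcp_rot: [3.141, -0.001, 0.087]
ft_force: [-2.0, 3.0, 11.9]
opening: 0.316
grip_force: 29.9
[ 516.84 -183.48  151.94] [-2.3  2.8 12. ]
scene origin 131 105 foot pred [211.5 141.1] mouth pred [173.9 131.3]
side origin 214 302 foot pred [299.3 319.8] mouth pred [257.3 325.7]
```

View pics/c3.png

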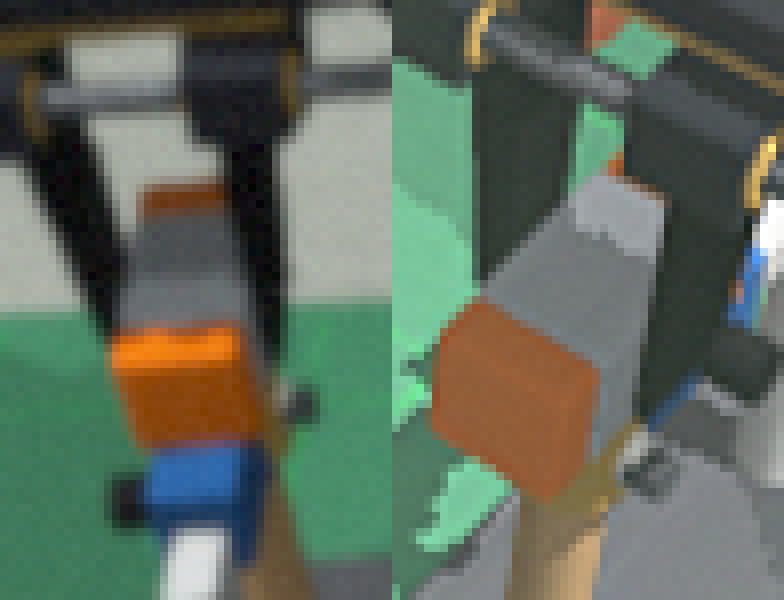

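The head bears on the collar mouth: the underside covers the brass ring in both views, and total contact is about 14 N. I ease the preload, open and rise.

```bash
python3 -m inch '[[[0,0,-0.015],0,1],[[0,0,-0.015],0,1],[[0,0,0],0,1],[[0,0,0],0,1],[[0,0,0],0,0],[[0,0,0],0,0],[[0,0,0],0,-0.2],[[0,0,0],0,-0.2],[[0,0,0],0,-0.2],[[0,0,0],0,-0.2]]'
python3 -m inch '[[[0,0,-0.05],0,-0.2],[[0,0,-0.1],0,-0.2],[[0,0,-0.3],0,-0.2],[[0,0,-0.4],0,-0.2],[[0,0,-0.5],0,-0.2],[[0,0,-0.5],0,-0.2],[[0,0,-0.3],0,-0.2],[[0,0,0],0,-0.2],[[0,0,0],0,-0.2],[[0,0,0],0,-0.2]]'
python3 - <<'E'
from cell import env,eyes
from h import *
c=[]
for n in("scene","side"):
    p=eyes.read_camera(n); 
    for o in ("mallet","mallet_grip"):print(n,o,[np.round(d["centre"]).tolist() for d in eyes.spot_point(o,p)],"exp home",proj(p,[[516.8,-183.4,25 if o=="mallet" else 155]]).round(1))
    r,k=proj(p,[516,-183,110])[0].astype(int)
    c.append(cv2.resize(p["pixels"][r-50:r+50,k-33:k+33,::-1],(396,600),interpolation=cv2.INTER_NEAREST))
cv2.imwrite("pics/end.png",np.hstack(c))
E
```

```text
t: 33.95
eef_pos: [516.8, -183.4, 153.2]
tcp_rot: [-3.142, -0.0, 0.087]
ft_force: [-0.6, 0.4, -0.5]
opening: 0.599
grip_force: 0.0
t: 35.2
eef_pos: [516.5, -183.3, 281.3]
tcp_rot: [-3.141, 0.001, 0.087]
ft_force: [0.5, -0.7, 0.5]
opening: 0.598
grip_force: 0.0
scene mallet [[186.0, 350.0], [248.0, 362.0], [180.0, 128.0], [256.0, 296.0], [213.0, 143.0], [214.0, 226.0], [166.0, 128.0]] exp home [[210.6 140.9]]
scene mallet_grip [[212.0, 301.0], [190.0, 378.0], [167.0, 128.0], [129.0, 371.0]] exp home [[164.3 128.2]]
side mallet [[201.0, 135.0], [175.0, 205.0], [198.0, 250.0], [298.0, 319.0]] exp home [[298.2 319.9]]
side mallet_grip [[118.0, 199.0], [249.0, 327.0], [148.0, 242.0]] exp home [[246.4 327.9]]
```

View pics/end.png

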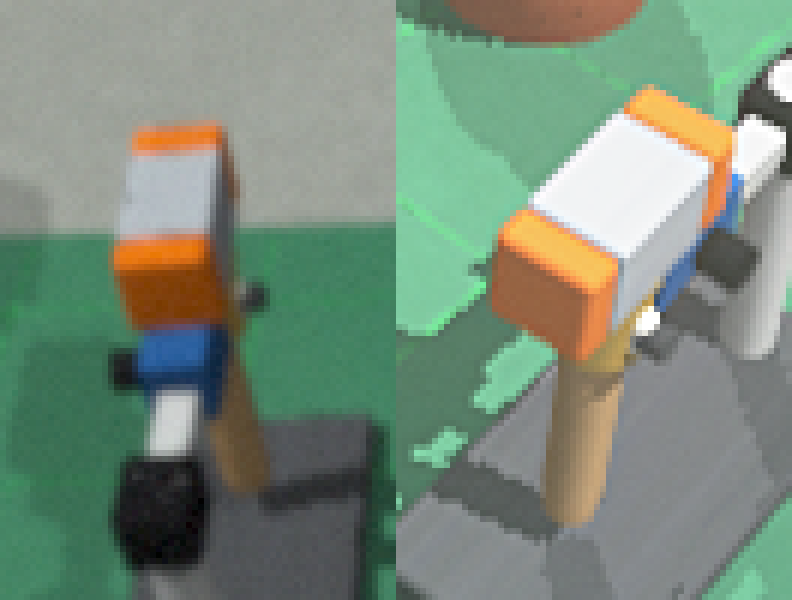

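The mallet stands upright in the rack, head flush on the collar, with the foot at side ≈(298, 319) where home predicts (298, 320). The gripper is clear at z ≈ 281, so I hand in.

```bash
python3 -c "
from cell import env;print(env.job_done())"
```

```text
the job is handed in; nothing more can be done
None
```

The small mallet is in the rack with its head home on the collar, released with the gripper clear; I pressed with about 14 N at most, moved nothing else, and handed the job in after about 35 s of robot time.

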